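Unlock the painting slide and bring the figure forward

TASK

Draw the red-handled locking pin up out of its bore in the painting slide and park it in the blue rest's side notch, so that it hangs upright by its brass collar at the back of the notch. After that, slide the carriage with the figure home against the rubber stop; before you slide it, lift the yellow paint pot out of its way and stand it upright on the floor of the white tray. Leave everything else where it is and standing.

Things in the scene. Friction and masses are not known exactly. Their poses are not given: they have to be found in the camera images.
- slide: Painting slide screwed to the table: a pale wooden base 100 mm (x) by 280 mm (y) by 15 mm high; origin under its centre, its y axis is the sliding direction. At the -y end (local y -90 to -130 mm) stands a grey lock block, 60 mm wide in x, top at 60 mm height, with a vertical bore. At the +y end a black rubber stop, 80 mm wide, local y 100 to 115 mm, top at 37 mm
- bore (a point): centre of the bore's mouth on top of the lock block (slide's local 0, -110, 60 mm). The bore is 16 mm wide, goes down through the 30 mm thick block (undersurface at 30 mm) and on through a hole in the carriage's 10 mm tongue, which lies under the block at 17 to 27 mm height
- way (a point): point on top of the wooden base (15 mm high), middle of the stretch over which the carriage will travel; the yellow pot stands within about 20 mm of it
- carriage (a joint): sliding aluminium carriage, 80 mm (x) by 70 mm (y), top at 31 mm; 0 = locked start (its centre at the slide's local y -40 mm), 0.10 m = home, against the rubber stop; grows along the slide's +y. Friction about 1.5 N. It carries a small painted figure on a cork at local x +24 mm (30 mm wide, top at 107 mm), fixed, and a black knob at local x -30 mm
- knob (a point): centre of the top of the carriage's black upright knob: 18 mm diameter, its cylinder reaches from 38 mm below this point up to it (81 mm above the table), on a 12 mm stem
- pin: locking pin, upright, origin at the centre of its foot. From the foot up: steel body 14 mm diameter to 21 mm, thinner neck 8 mm diameter from 21 to 41 mm, brass collar 26 mm diameter from 41 to 47 mm, red round grip 14 mm diameter from 47 to 82 mm. At the start it hangs in the bore with the collar on the block's top, the foot 41 mm below it
- collar (a point): centre of the underside of the pin's brass collar, 41 mm above its foot
- rest: blue pin rest, fixed: base 85 by 70 by 8 mm, origin under its centre; a column at local x +26 to +38 mm carries a level fork plate, 70 to 78 mm high, 44 mm wide in y. In it a side notch 12 mm wide, its mouth (flared, local x -32 to -45 mm) open to the rest's own -x, its closed end at local x +10 mm. Only the pin's neck fits: it must come in from the side
- notch (a point): where the pin's axis belongs: in the notch near its closed end, at the height of the plate's top (rest's local 4, 0, 78 mm); same axes as the rest
- tray: low white tray, 200 mm (x) by 120 mm (y), rim 14 mm high, walls and floor about 4 mm thick, fixed; origin under its centre. It already holds the blue-capped and green-capped pots
- pot: yellow-capped, yellow-labelled paint pot, 34 mm diameter, 50 mm high, 50 g; origin at the centre of its underside. Starts on the slide's base between carriage and stop
- pot_blue: blue-capped paint pot in the tray, to be left alone: 34 mm diameter, 50 mm high, origin at the centre of its underside
- pot_green: green-capped paint pot in the tray, to be left alone: 34 mm diameter, 50 mm high, origin at the centre of its underside
- glass: drinking glass full of brushes, 68 mm diameter, glass 90 mm high, brush tips up to 172 mm; origin at the centre of its underside; bystander
- mini_a: unpainted white figure, 25 mm base, 51 mm high; origin at the centre of its underside; bystander
- mini_b: unpainted white figure, 25 mm base, 51 mm high; origin at the centre of its underside; bystander
- thinner: small bottle with orange label, 40 mm diameter, 110 mm high; origin at the centre of its underside; bystander
- tape: roll of yellow tape lying flat, 56 mm diameter, 18 mm high; origin at the centre of its underside; bystander
Things that resemble listed ones, but are neither listed nor needed, are in the scene too. Leave any orange, pink or purple look-alike of the pot alone.

How it is judged:
By the outcome, as a careful person would: the job done as asked, in the order asked, and still so for the second after the job is handed in, with the robot touching nothing.
It also fails if it takes over 72 s, if anything falls off the work surface, if the arm or the gripper's body presses on something with over 40 N, if the wrist force passes 120 N, or if a joint passes its speed limit or range.

ROBOT

A 6-joint arm with a two-finger parallel gripper is mounted at the origin on the work surface. World frame = base frame: x ahead of the robot, y to its left, z up, the work surface at z = 0. Lengths are in m, angles in rad, forces in N, time in s.
With the tool pointing down it reaches from about 0.35 to 0.975 m from the base axis. Payload 7.1 kg.
Tool frame: the origin (TCP) lies midway between the tips of the shut fingers; the grasp point (between the pads) lies 19 mm behind it; z points along the fingers, y is the line along which they close (so a half turn about z gives the same grasp; the last joint's range is limited). The gripper opens to 88 mm and grips with 3 to 60 N. Pads are 20 mm wide; open, the fingers measure 115 mm over their backs; the gripper's body (75 mm by 178 mm) begins 61 mm behind the grasp point.
Start: joints at [1.223, 0.423, 1.63, -0, 1.089, -0.019], TCP at [0.202, 0.592, 0.223] pointing down, gripper open.
Joint ranges: [-3, 3], [-0.9, 2.11], [0.09, 2.58], [-1.31, 4.45], [0.11, 2.69], [-2.54, 2.54]. Speed limits (rad/s): [2.39, 2.39, 3.01, 3.14, 3.14, 3.14].

INTERFACE

Orientations are given as a unit quaternion [w, x, y, z].
In Python, from station import move_pose, movel, movej, command_gripper, wait, inverse_kinematics, read_camera, camera_info, MotionError, job_done, get_time, get_joint_pos, get_qvel, get_effort, get_tcp_pos, get_ee_rot, get_ft_force, get_ft_torque, get_grip_width, get_finger_force gives the robot as it stands. Calls block until the motion is done:
- move_pose(position, orientation): joint-space move of the TCP to a pose.
- movel(position, frame=None, v=0.15, until_force=None): straight line of the TCP; frame=None keeps the orientation; v is the mean speed in m/s. With until_force (N) it stops when the force on the tool has changed by that much, and returns True; else False.
- movej(angles): joint-space move.
- command_gripper(opening): opening from 0.0 (shut) to 1.0 (fully open); the grip force is fixed at half the most; returns when the fingers have stopped.
- wait(seconds).
- inverse_kinematics(position, orientation): joint angles nearest the present ones, or None.
- read_camera(name): name is "side" or "top"; returns the picture (480x640x3 uint8, red, green, blue); there is no depth.
- camera_info(name): a dict with "intrinsics" (3x3 intrinsics, pixels), "dist" ([k1, k2, p1, p2, k3] as OpenCV has them; the pictures are not rectified), "T" (4x4, takes a point from camera to world coordinates). Camera axes: x right, y up, looking along -z (the intrinsics and any distortion apply to the point x, -y, -z); pixel columns grow to the right and rows downward; lengths in m; the calibration is good to about 2 mm. A picture is of the moment at which its call begins. camera_info takes no time and is no camera call.
A pose or a line that the arm cannot do raises MotionError and nothing moves.
- job_done(): hands the job in; it is judged then, once.
Readings, each from a call of its own:
- get_time(): time.
- get_joint_pos(): joint angles.
- get_qvel(): joint speeds.
- get_effort(): joint torques, N m.
- get_tcp_pos(): TCP position.
- get_ee_rot(): TCP orientation.
- get_ft_force(): force on the tool from outside, world axes, zero at the start.
- get_ft_torque(): the same for the moment, N m.
- get_grip_width(): opening from 0.0 (shut) to 1.0 (fully open).
- get_finger_force(): force on a finger pad.
Only numpy, scipy, OpenCV 4.12 (cv2) and the standard library are available. Lean on these libraries where they do the work, as an engineer would, in place of code of your own. Each camera call takes 0.05 s, during which the arm holds its last target. There are 200 camera calls.

## Working session

There is one attempt and no reset: what is moved stays moved. The work goes in short steps, each a Python script; the robot and the scene stay as the last script left them, time stands still between calls to the robot, and variables do not carry over. Pictures are saved under pics/ and viewed, at most 10 in all, crops included, and the job is handed in when it is done.

```bash
mkdir -p pics; ls; python3 - <<'E'
from station import *
import cv2,numpy as np
for n in("top","side"):
    im=read_camera(n); cv2.imwrite(f"pics/{n}0.png",im[:,:,::-1]); i=camera_info(n); print(n,np.round(i["intrinsics"],1).tolist(),i["dist"],np.round(i["T"],3).tolist())
E
```

```text
pics
top [[486.9, 0.0, 312.2], [0.0, 486.9, 234.7], [0.0, 0.0, 1.0]] [-0.00656297  0.          0.          0.          0.        ] [[-0.024, 0.996, -0.089, 0.426], [-1.0, -0.023, 0.002, 0.029], [-0.0, 0.089, 0.996, 1.154], [0.0, 0.0, 0.0, 1.0]]
side [[472.2, 0.0, 324.4], [0.0, 472.2, 240.9], [0.0, 0.0, 1.0]] [0.00120928 0.         0.         0.         0.        ] [[0.952, 0.158, -0.263, 0.281], [-0.307, 0.498, -0.811, -0.725], [0.003, 0.853, 0.522, 0.568], [0.0, 0.0, 0.0, 1.0]]
```

View pics/top0.png

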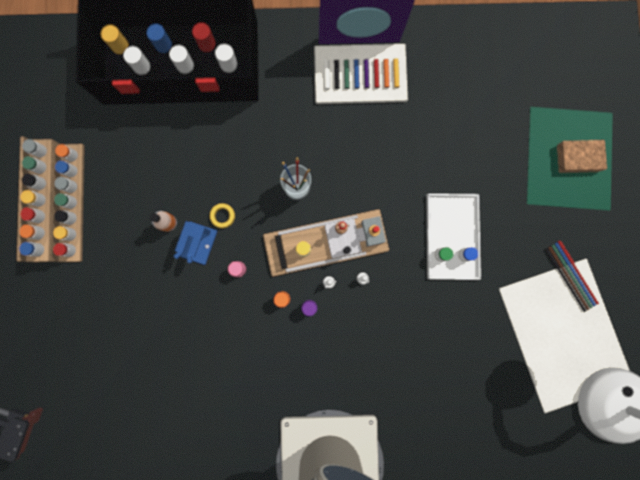

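View pics/side0.png

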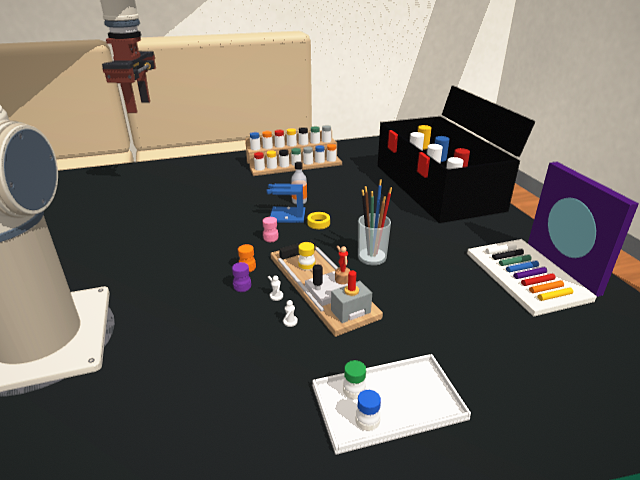

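The top view shows the slide from the stop at (281,252) to the lock block at (373,231), the rest at (195,243) and the tray at (453,237). The side view shows the same layout.

Candidates for the pot (top pixels):
- Yellow cap on the slide at (303,248). This one is chosen, because it stands on the base between the carriage and the stop.
- Pink (236,269), orange (282,299), purple (309,308), the yellow tape (222,215) and the yellow rack caps (27,197) and (61,232) are not it.

Candidates for the pin: the red grip in the grey block at (375,230) is chosen. The red figure at (341,227) is not it.

I'll check both in a close crop.

```bash
python3 - <<'E'
import cv2,numpy as np
t=cv2.imread("pics/top0.png");s=cv2.imread("pics/side0.png")
a=cv2.resize(t[195:285,160:400],(800,300),interpolation=cv2.INTER_CUBIC)
b=cv2.resize(s[165:335,230:390],(282,300),interpolation=cv2.INTER_CUBIC)
c=cv2.resize(s[175:225,260:312],(300,288),interpolation=cv2.INTER_CUBIC)
o=np.zeros((600,800,3),np.uint8);o[:300]=a;o[300:,:282]=b;o[300:588,300:600]=c
cv2.imwrite("pics/crop1.png",o)
E
```

```text
(no output)
```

View pics/crop1.png

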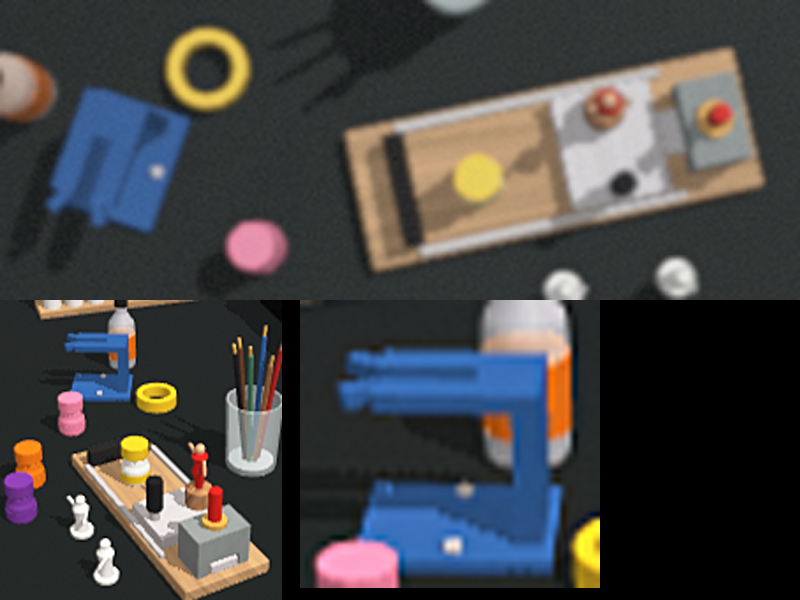

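The crop confirms that the yellow pot (480,177 in the crop) stands on the base in front of the stop. The red grip with its brass collar sits in the grey block at (715,115). The rest's notch mouth opens towards the image bottom-left, crop (75,215). Next I measure everything.

```bash
cat > h.py <<'E'
from station import *
import cv2,numpy as np
CI={n:camera_info(n) for n in("top","side")}
def ray(n,uv):
    c=CI[n];p=cv2.undistortPoints(np.float64([[uv]]),c["intrinsics"],np.float64(c["dist"]))[0,0]
    T=np.array(c["T"]);d=T[:3,:3]@[p[0],-p[1],-1];return T[:3,3],d/np.linalg.norm(d)
def plane(n,uv,z):
    o,d=ray(n,uv);return o+d*(z-o[2])/d[2]
def proj(n,P):
    c=CI[n];T=np.array(c["T"]);q=T[:3,:3].T@(np.array(P)-T[:3,3])
    return cv2.projectPoints(np.float64([[q[0],-q[1],-q[2]]]),np.zeros(3),np.zeros(3),c["intrinsics"],np.float64(c["dist"]))[0][0,0]
def tri(a,b):
    o1,d1=ray("top",a);o2,d2=ray("side",b)
    s=np.linalg.lstsq(np.c_[d1,-d2],o2-o1,rcond=None)[0];p,q=o1+s[0]*d1,o2+s[1]*d2
    return (p+q)/2,np.linalg.norm(p-q)
def blob(im,lo,hi,box,rank=0):
    x0,y0,x1,y1=box;m=cv2.inRange(cv2.cvtColor(im[y0:y1,x0:x1],cv2.COLOR_RGB2HSV),np.array(lo),np.array(hi))
    cs=sorted(cv2.findContours(m,cv2.RETR_EXTERNAL,cv2.CHAIN_APPROX_NONE)[0],key=cv2.contourArea,reverse=True)
    k=cs[rank].reshape(-1,2)+[x0,y0];mm=np.zeros(im.shape[:2],np.uint8);cv2.drawContours(mm,[k],-1,255,-1)
    ys,xs=np.nonzero(mm);return np.array([xs.mean(),ys.mean()]),k,len(xs)
E
cat > m.py <<'E'
from h import *
t=cv2.imread("pics/top0.png")[:,:,::-1];s=cv2.imread("pics/side0.png")[:,:,::-1]
R=np.round
def both(name,lo,hi,bt,bs):
    a=blob(t,lo,hi,bt);b=blob(s,lo,hi,bs);p,e=tri(a[0],b[0])
    print(name,R(a[0],1),a[2],R(b[0],1),b[2],"P",R(p,4),"gap",R(e,4),"side bb",b[1].min(0),b[1].max(0));return p
both("potcap",(22,120,120),(34,255,255),(290,236,316,262),(295,240,320,262))
both("pin red",(0,160,80),(8,255,255),(362,220,386,242),(344,268,362,300))
both("brass",(10,120,90),(28,255,255),(362,220,386,242),(338,280,366,300))
both("knob",(0,0,0),(179,255,45),(341,244,353,256),(310,262,326,292))
both("blue pot",(105,150,80),(120,255,255),(460,244,482,266),(355,388,385,416))
both("green pot",(50,100,40),(85,255,255),(436,244,458,266),(342,358,370,385))
c,k,n=blob(t,(8,30,60),(28,255,255),(255,200,395,280));r=cv2.minAreaRect(k);bx=cv2.boxPoints(r)
print("wood",n,R(r[1],1),[R(plane("top",p,.015)[:2],4).tolist() for p in bx],R(plane("top",r[0],.015),4))
c,k,n=blob(t,(0,0,150),(179,40,255),(415,185,490,290));r=cv2.minAreaRect(k)
print("tray",n,[R(plane("top",p,.014)[:2],4).tolist() for p in cv2.boxPoints(r)],R(plane("top",r[0],.014),4))
o=[]
for n,im,b in(("top",t,(170,215,222,272)),("side",s,(262,180,310,225))):
    x0,y0,x1,y1=b;o.append(cv2.resize(im[y0:y1,x0:x1],(400,int(400*(y1-y0)/(x1-x0))),interpolation=cv2.INTER_NEAREST))
H=max(i.shape[0] for i in o);O=np.zeros((H,800,3),np.uint8)
for j,i in enumerate(o):O[:i.shape[0],400*j:400*j+400]=i
cv2.imwrite("pics/rest1.png",O[:,:,::-1])
E
python3 m.py
```

```text
potcap [302.9 248. ] 152 [306.1 248.6] 190 P [0.4945 0.0488 0.0581] gap 0.001 side bb [299 242] [313 255]
pin red [375.3 229.1] 26 [351.7 279.7] 158 P [ 0.5307 -0.1124  0.0853] gap 0.001 side bb [348 270] [356 290]
brass [373.1 231. ] 42 [351.2 291.1] 83 P [ 0.5301 -0.111   0.0595] gap 0.0009 side bb [344 286] [358 295]
knob [346.1 250. ] 15 [317.  274.7] 172 P [ 0.4876 -0.0483  0.0613] gap 0.0008 side bb [313 265] [321 285]
blue pot [470.1 253.6] 119 [368.5 401.7] 461 P [ 0.4735 -0.3317  0.0459] gap 0.0009 side bb [358 390] [379 414]
green pot [445.5 253.6] 116 [354.7 371. ] 426 P [ 0.4749 -0.2753  0.0469] gap 0.0007 side bb [344 360] [365 383]
wood 5447 [ 45.1 121.8] [[0.5347, 0.1464], [0.5898, -0.1354], [0.4851, -0.1543], [0.431, 0.1254]] [ 0.5099 -0.0042  0.015 ]
tray 4412 [[0.6189, -0.2498], [0.616, -0.3731], [0.4155, -0.3622], [0.4184, -0.2408]] [ 0.5164 -0.3064  0.014 ]
```

View pics/rest1.png

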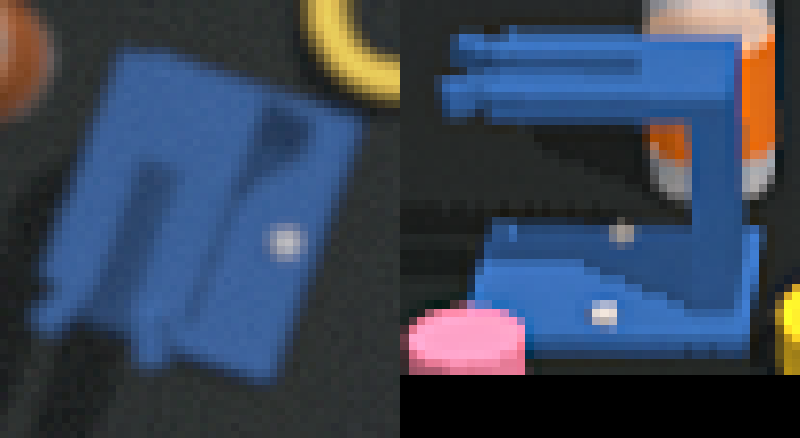

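The rest crop shows the notch closed at about (158,165) with its prong tips at (50,320) and (150,355). The side view shows the two prongs and the column at the back. Now I fit the rest numerically.

```bash
cat > r.py <<'E'
from h import *
t=cv2.imread("pics/top0.png")[:,:,::-1];R=np.round
hsv=cv2.cvtColor(t,cv2.COLOR_RGB2HSV);V=t[:,:,2].astype(float)
print(V[232:262,172:204].astype(int)[::2])
# base right edge: blue falling through half level, per row
e=[]
for y in range(236,258):
    row=V[y,195:222];
    for i in range(len(row)-1,0,-1):
        if row[i-1]>95: 
            f=(row[i-1]-95)/(row[i-1]-row[i]);e.append((195+i-1+f,y));break
e=np.array(e);a=np.polyfit(e[:,1],e[:,0],1);print("edge fit",a,np.std(e[:,0]-np.polyval(a,e[:,1])))
p,q=[plane("top",(np.polyval(a,y),y),.008) for y in(236,258)];d=(p-q)[:2];d/=np.linalg.norm(d)
n=np.array([-d[1],d[0]]);print("rest x dir",R(d,4),np.degrees(np.arctan2(d[1],d[0])),"centreline pt from base edge",R(p[:2]+.035*n,4))
P=p[:2]+.035*n
def crop(u,v):return (170+u/7.69-.5,215+v/7.69-.5)
for nm,c,z in(("closed end",(158,165),.078),("tipmid",(100,337),.078),("base-x corner",(270,380),.008),("base +x corner",(360,120),.008),("plate back left",(125,48),.078)):
    w=plane("top",crop(*c),z)[:2];print(nm,R(w,4),"along",R((w-P)@d,4),"off",R((w-P)@n,4))
E
python3 r.py
```

```text
[[ 46  45  49  47  49  48  48  46  62 100 138 153 155 152 155 153 152 154
  152 153 156 154 155 155 153 152 156 156 154 152 136 111]
 [ 45  50  48  49  52  49  45  51  87 125 150 156 152 152 152 152 149 150
  153 153 153 154 154 153 153 153 153 154 154 144 123 108]
 [ 49  50  50  44  43  38  41  69 111 143 153 154 154 152 150 140 124 119
  124 134 141 149 152 153 153 154 156 156 148 131 112 107]
 [ 47  44  36  33  34  36  58  98 140 154 150 156 155 152 143 124 107 108
  112 115 127 140 153 151 153 155 154 150 131 113 111 128]
 [ 38  35  32  27  28  50  84 127 150 154 154 155 153 148 133 113 106 111
  113 121 136 149 151 154 153 153 150 140 123 126 143 152]
 [ 32  29  32  35  49  86 125 149 154 151 154 151 150 137 115 108 110 112
  117 132 149 155 153 156 154 152 144 132 138 150 155 154]
 [ 32  25  34  35  68 111 144 154 155 153 157 153 143 123 110 109 110 113
  127 148 154 153 153 153 153 147 135 133 147 155 156 153]
 [ 31  28  34  53  99 136 150 156 155 156 153 150 132 112 107 109 114 122
  140 153 153 152 155 152 153 139 134 145 153 158 155 154]
 [ 32  29  47  85 125 150 155 155 15
[... 610 characters left out ...]
4 156 157 155 155]
 [ 34  37  62  86  98  86  61  43  34  38  45  52  61  74  96 127 148 154
  146 137 143 152 156 156 156 156 155 156 154 156 154 154]
 [ 34  34  48  45  46  40  27  33  37  33  34  34  36  37  65 108 145 156
  147 129 113 123 137 146 150 159 156 158 158 156 157 157]]
edge fit [ -0.35754202 299.41527963] 0.037983917682572324
rest x dir [ 0.9394 -0.3429] -20.05457738703301 centreline pt from base edge [0.5434 0.2894]
closed end [0.5264 0.2981] along -0.019 off 0.0023
tipmid [0.4771 0.3148] along -0.071 off 0.0012
base-x corner [0.4661 0.2814] along -0.0699 off -0.034
base +x corner [0.5453 0.2534] along 0.0142 off -0.0331
plate back left [0.5606 0.3076] along 0.0099 off 0.023
```

```bash
cat >> h.py <<'E'
from scipy.spatial.transform import Rotation as Ro
SD=np.array([-.191,.9816]);SX=np.array([.9816,.191]);SC=np.array([.5099,-.0042]);RX=np.array([.9394,-.3429]);RY=np.array([.3429,.9394])
def down(c):
    y=np.array([c[0],c[1],0.]);z=np.array([0,0,-1.]);q=Ro.from_matrix(np.c_[np.cross(y,z),y,z]).as_quat();return q[[3,0,1,2]]
def best(p,c):
    o=[]
    for s in(1,-1):
        q=down(s*np.array(c));j=inverse_kinematics(p,q)
        if j is not None:o.append((abs(np.array(j)[5]),s,q))
    o.sort(key=lambda a:a[0]);return o[0][2]
def st(m=""):print(m,round(get_time(),2),np.round(get_tcp_pos(),4),"F",np.round(get_ft_force(),1),"w",round(get_grip_width()*88,1),"ff",np.round(get_finger_force(),1))
E
python3 - <<'E'
from h import *
P=np.array([.5434,.2894])
for c in((185.3,250),(188.15,242)):
    w=plane("top",c,.078)[:2]-P;print("slot off",np.round([w@RX,w@RY],4))
x,y=.5305,-.112
q=best([x,y,.28],SX)
move_pose([x,y,.28],q);command_gripper(.5);movel([x,y,.13],v=.3);movel([x,y,.070],v=.08);st("at pin")
command_gripper(0);st("gripped")
movel([x,y,.10],v=.06);st();movel([x,y,.30],v=.25);st("up")
N=P-.0245*RX+.0012*RY;E_=N-.085*RX
q2=best([*E_,.25],RX);move_pose([*E_,.28],q2);st("entry")
movel([*E_,.094],v=.25);st()
t=read_camera("top");s=read_camera("side")
cv2.imwrite("pics/t2.png",t[:,:,::-1]);cv2.imwrite("pics/s2.png",s[:,:,::-1])
a=cv2.resize(t[200:290,150:250],(400,360),interpolation=cv2.INTER_CUBIC);b=cv2.resize(s[150:240,230:330],(400,360),interpolation=cv2.INTER_CUBIC)
cv2.imwrite("pics/c2.png",np.hstack([a,b])[:,:,::-1])
E
```

```text
slot off [-0.0517  0.0016]
slot off [-0.033   0.0017]
at pin 5.22 [ 0.5308 -0.1121  0.0702] F [-0.1  0.4 -0.8] w 44.0 ff 0.0
gripped 5.8 [ 0.5306 -0.112   0.0702] F [-0.4 -0.9  2.4] w 13.7 ff 30.0
 6.45 [ 0.5307 -0.112   0.1003] F [-1.1  0.5 -1.8] w 13.4 ff 30.0
up 7.4 [ 0.5296 -0.1118  0.2985] F [ 0.4  0.3 -0.8] w 13.4 ff 30.0
entry 9.05 [0.4413 0.3275 0.2797] F [ 0.2  0.4 -0.3] w 13.4 ff 30.0
 9.94 [0.4419 0.3283 0.0949] F [-0.2 -0.5 -1.5] w 13.5 ff 30.0
```

View pics/c2.png

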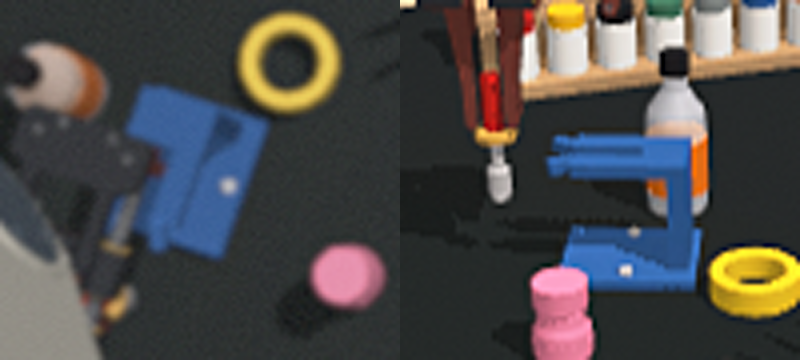

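The pin is held upright in the side view, with the collar at crop (497,135) and the foot at (500,200). The notch is ahead of it at (560,155). I'll check the side-view bias of the pin against the notch.

```bash
python3 - <<'E'
from h import *
s=cv2.imread("pics/s2.png")[:,:,::-1];tc=get_tcp_pos()
c,k,n=blob(s,(12,130,100),(28,255,255),(240,175,270,192));print("collar px",c,n,"proj",proj("side",[tc[0],tc[1],tc[2]-.0065]))
hsv=cv2.cvtColor(s,cv2.COLOR_RGB2HSV)
r,k,n=blob(s,(0,0,110),(179,60,255),(246,186,264,204));print("body px",r,n,"proj steel",proj("side",[tc[0],tc[1],tc[2]-.051+.0105]))
P=np.array([.5434,.2894])
for al in(-.06,-.05,-.04,-.03):
    print(al,[np.round(proj("side",[*(P+al*RX+o*RY),.078]),1).tolist() for o in(.0076,.0016,-.0044)])
print(s[180:198,266:294,2])
E
```

```text
collar px [253.34210526 183.65789474] 38 proj [253.52733262 182.38843688]
body px [254.44444444 193.77777778] 63 proj steel [254.56410746 195.03440506]
-0.06 [[274.0, 186.0], [273.7, 187.1], [273.4, 188.1]]
-0.05 [[278.1, 186.1], [277.8, 187.1], [277.5, 188.2]]
-0.04 [[282.1, 186.2], [281.9, 187.2], [281.6, 188.3]]
-0.03 [[286.2, 186.3], [285.9, 187.3], [285.7, 188.3]]
[[ 42  44  42  41  42  43  41  43  42  41  42  43  41  42  42  42  42  41
   42  41  43  42  41  39  42  87 140 150]
 [ 42  42  42  41  41  41  40  41  41  40  39  40  39  39  40  40  39  40
   40  40  39  40  39  39  40  86 129 134]
 [ 41  42  38  37  35  35  36  37  32  30  30  30  30  30  29  30  30  31
   30  30  31  30  31  30  34  80 119 120]
 [ 41  38  36  59  56  54  21  26  68 129  87  88  88  87  88  88  89  88
   88  88  89  87  89  84  52  95 124 126]
 [ 39  43  98 181 173 168 123 124 134 189 172 172 171 173 172 173 173 173
  173 170 171 172 172 170 160 168 172 173]
 [ 38  44 106 168 173 194 175 189 197 200 200 199 198 199 198 199 199 198
  198 198 198 197 198 197 196 194 191 191]
 [ 39  46  98 108 120 139 
[... 678 characters left out ...]
 51 116 157 152 150 118 107 132 129 129 130 137 137 135 135 135 135 135
  135 135 135 136 135 135 137 137 143 143]
 [ 41  93 130 124 108  66  98 146 142 140 141 140 140 139 139 139 139 139
  138 139 139 139 139 137 140 138 136 136]
 [ 39  55  66  63  44  32  66  99  96  96 105 101 102 100 100 101 101 100
  100 101 101 100 101 102 114 112 109 110]
 [ 39  37  35  35  36  38  35  31  29  31  46  39  32  33  32  33  33  34
   32  33  32  34  33  35  55  51  46  47]
 [ 41  39  40  40  40  41  40  39  38  38  37  36  23  21  24  22  24  24
   24  25  25  24  24  25  22  17   6   7]
 [ 42  40  39  41  41  41  40  41  40  40  40  40  35  25  28  27  28  29
   28  28  28  28  27  27  26  34  82   5]]
```

The slot edges in the side view (rows 186.0 and 188.2) match the prediction for an offset of +1.6 mm. I'll enter the notch on that line.

```bash
python3 - <<'E'
from h import *
P=np.array([.5434,.2894]);N=P-.0245*RX+.0016*RY
z=.0945
a=N-.075*RX;movel([*a,z],v=.05);tc=np.array(get_tcp_pos());st()
for b in(-.045,-.02,0.):
    hit=movel([*(N+b*RX),z],v=.06,until_force=8);st(f"{b} {hit}")
    if hit:break
s=read_camera("side");t=read_camera("top")
a=cv2.resize(s[150:240,240:330],(400,400),interpolation=cv2.INTER_CUBIC);b=cv2.resize(t[200:290,150:240],(400,400),interpolation=cv2.INTER_CUBIC)
cv2.imwrite("pics/c3.png",np.hstack([a,b])[:,:,::-1])
E
```

```text
10.39 [0.4511 0.3251 0.095 ] F [-0.4 -0.4 -0.9] w 13.1 ff 30.0
-0.045 False 11.04 [0.4787 0.3145 0.0943] F [-1.1  0.1 -0.4] w 13.6 ff 30.0
-0.02 False 11.61 [0.5023 0.3059 0.0944] F [ 0.9  0.2 -0. ] w 13.8 ff 30.0
0.0 False 12.09 [0.5213 0.2991 0.0944] F [ 0.3 -0.3 -1.5] w 13.3 ff 30.0
```

View pics/c3.png

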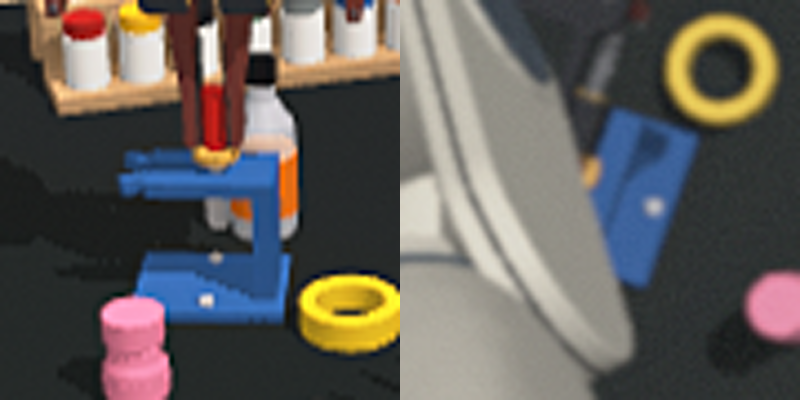

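The neck is in the notch, at crop (215,160), with no contact. I'll feel for the back, lower it until the collar sits, and release.

```bash
python3 - <<'E'
from h import *
P=np.array([.5434,.2894]);N=P-.0245*RX+.0016*RY
hit=movel([*(N+.006*RX),.0944],v=.02,until_force=5);st(f"back {hit}")
tc=np.array(get_tcp_pos());al=(tc[:2]-N)@RX;print("along",al)
T=N+(min(al,.006)-.0015)*RX
movel([*T,.0944],v=.02)
hit=movel([*T,.0865],v=.02,until_force=5);st(f"down {hit}")
command_gripper(.35);st("released")
tc=np.array(get_tcp_pos());movel([*tc[:2],.16],v=.1);movel([*tc[:2],.30],v=.3)
# away, so cameras see
b=SC+.045*SD;x=np.array([.4945,.0488]);q=best([*x,.28],SX);move_pose([*x,.28],q);st()
s=read_camera("side");t=read_camera("top");cv2.imwrite("pics/t4.png",t[:,:,::-1]);cv2.imwrite("pics/s4.png",s[:,:,::-1])
a=cv2.resize(s[150:240,240:330],(400,400),interpolation=cv2.INTER_CUBIC);b=cv2.resize(t[200:290,150:240],(400,400),interpolation=cv2.INTER_CUBIC)
cv2.imwrite("pics/c4.png",np.hstack([a,b])[:,:,::-1])
for n,im,box in(("side",s,(270,165,310,195)),("top",t,(170,205,225,270))):
    c,k,m=blob(im,(0,160,80),(6,255,255),box);print(n,c,m,plane(n,c,.1015 if n=="side" else .115))
E
```

```text
back True 12.43 [0.5218 0.2985 0.0939] F [-1.2  1.4 -0.3] w 13.6 ff 30.0
along 0.0011199897469088662
down True 13.03 [0.5206 0.2995 0.088 ] F [-0.1  0.1  2.9] w 13.3 ff 30.0
released 13.53 [0.5201 0.2992 0.0876] F [-0.4 -0.8 -0.4] w 30.7 ff 0.0
 16.01 [0.4944 0.0492 0.2792] F [-0.1 -0.7 -0.2] w 30.3 ff 0.0
side [287.54878049 177.68292683] 82 [0.52136355 0.30386628 0.1015    ]
top [186.8 237.3] 30 [0.5202023  0.29579964 0.115     ]
```

View pics/c4.png

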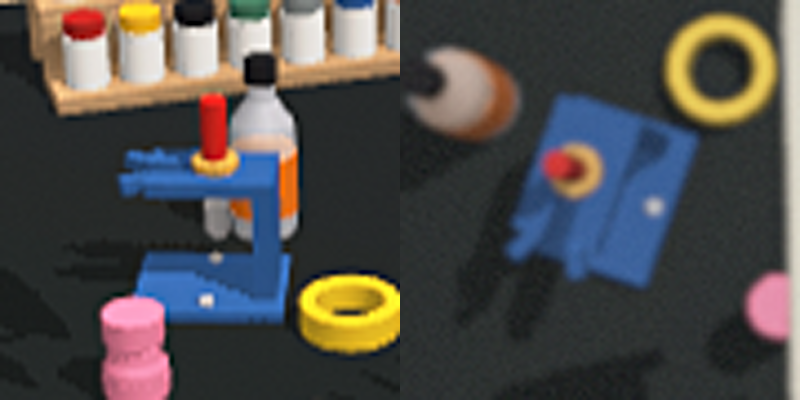

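The pin hangs upright by its collar at the back of the notch, collar at crop (577,170) in top and (215,160) in side. Next is the pot.

```bash
python3 - <<'E'
from h import *
x=[.4945,.0488]
q=best([*x,.28],SX)
command_gripper(.72);movel([*x,.12],v=.25);hit=movel([*x,.035],v=.1,until_force=8);st(f"at pot {hit}")
command_gripper(0);st("gripped")
movel([*x,.08],v=.08);movel([*x,.22],v=.25);st("up")
T=[.553,-.307];q=best([*T,.22],[1,0]);move_pose([*T,.22],q);movel([*T,.06],v=.2)
hit=movel([*T,.021],v=.03,until_force=4);st(f"placed {hit}")
command_gripper(.72);st();movel([*T,.10],v=.12);movel([*T,.25],v=.3)
k=SC-.030*SX-.040*SD;print("knob",k)
q=best([.488,-.0487,.25],SD);move_pose([.488,-.0487,.25],q);command_gripper(.45)
s=read_camera("side");t=read_camera("top");cv2.imwrite("pics/t5.png",t[:,:,::-1]);cv2.imwrite("pics/s5.png",s[:,:,::-1])
a=cv2.resize(s[230:460,210:480],(470,400));b=cv2.resize(t[185:285,415:497],(328,400),interpolation=cv2.INTER_CUBIC)
cv2.imwrite("pics/c5.png",np.hstack([a,b])[:,:,::-1]);st()
E
```

```text
at pot False 18.58 [0.495  0.0488 0.0355] F [-0.1  0.7  0.1] w 63.6 ff 0.0
gripped 19.19 [0.4946 0.0488 0.0351] F [-0.3  0.   2.4] w 31.4 ff 29.9
up 20.62 [0.4936 0.0487 0.2187] F [-0.7  0.1 -1.3] w 31.1 ff 29.9
placed True 24.0 [ 0.5528 -0.3069  0.0241] F [-0.6 -0.   5.3] w 30.8 ff 29.9
 24.68 [ 0.5522 -0.3065  0.0234] F [ 0.2 -0.4  0.3] w 63.3 ff 0.0
knob [ 0.488092 -0.049194]
 28.37 [ 0.488  -0.0487  0.25  ] F [0.8 0.6 0.8] w 39.8 ff 0.0
```

View pics/c5.png

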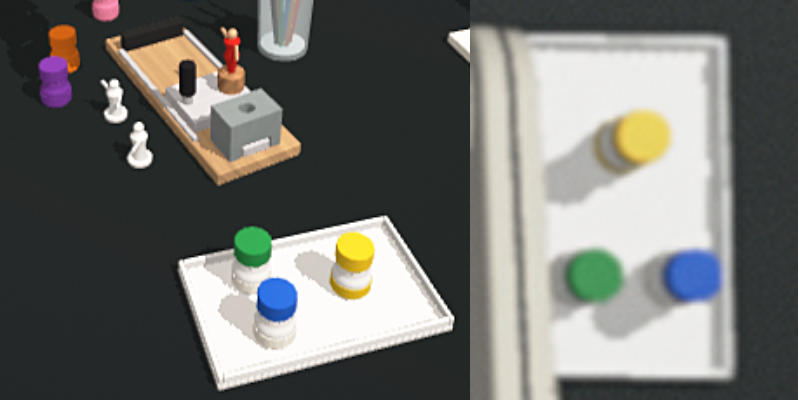

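The yellow pot stands upright in the tray at crop (355,265) side and (640,138) top, clear of the other two. The bore is empty and the way is free, so I'll slide the carriage.

```bash
python3 - <<'E'
from h import *
k=np.array([.4879,-.0488])
movel([*k,.11],v=.25);hit=movel([*k,.048],v=.08,until_force=8);st(f"at knob {hit}")
command_gripper(0);st("grip")
movel([*(k+.09*SD),.048],v=.06);st("90")
hit=movel([*(k+.106*SD),.048],v=.02,until_force=12);st(f"stop {hit}")
tc=np.array(get_tcp_pos());print("travel",(tc[:2]-k)@SD)
command_gripper(.45);st()
tc=np.array(get_tcp_pos());movel([*tc[:2],.12],v=.15);movel([*tc[:2],.30],v=.3)
movej([-.9,.423,1.63,0,1.089,0]);st("clear")
s=read_camera("side");t=read_camera("top")
a=cv2.resize(s[150:440,200:480],(400,414));b=cv2.resize(t[190:300,145:490],(800,255)[:2]) 
o=np.zeros((600,800,3),np.uint8);o[:345,:400]=cv2.resize(a,(400,345));o[345:]=b
o[:345,400:]=cv2.resize(s[230:330,255:390],(400,345),interpolation=cv2.INTER_CUBIC)
cv2.imwrite("pics/c6.png",o[:,:,::-1])
E
```

```text
at knob False 30.0 [ 0.4882 -0.0488  0.0483] F [ 0.4 -0.2  0.1] w 39.6 ff 0.0
grip 30.48 [ 0.4881 -0.0489  0.0483] F [-0.2 -0.   3.7] w 17.4 ff 30.0
90 32.12 [0.471  0.0398 0.0483] F [-0.6  0.6  5.5] w 17.7 ff 30.0
stop True 32.68 [0.4692 0.0489 0.0483] F [-0.3 -3.6  3.7] w 17.2 ff 30.0
travel 0.09950209388563622
 33.24 [0.4689 0.0492 0.0481] F [-0.7 -0.2 -0.2] w 39.6 ff 0.0
clear 36.58 [ 0.3982 -0.4813  0.2227] F [ 0.8 -0.2 -0.3] w 39.6 ff 0.0
```

View pics/c6.png

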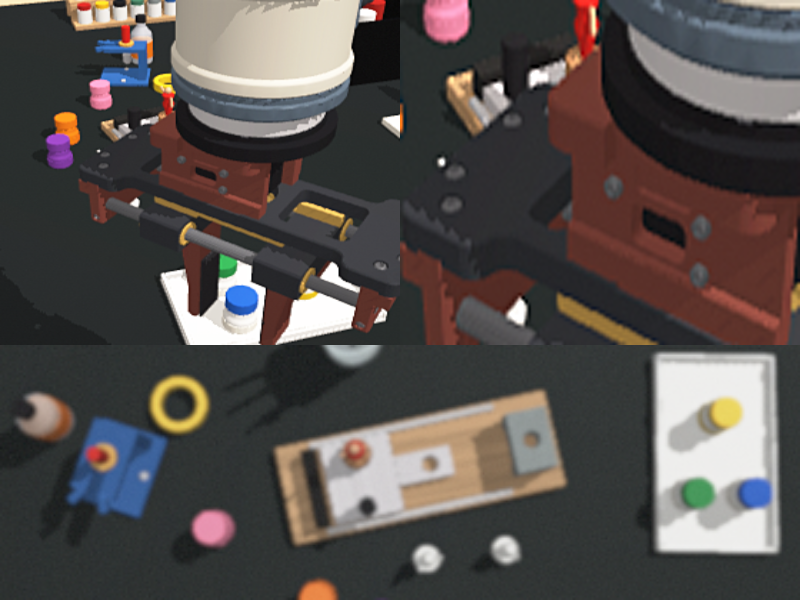

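The top view shows the carriage against the stop, crop (320,485). The contact force there came at 99.5 mm of travel. The pin hangs in the rest at (98,455), the pot stands in the tray at (722,413), and everything else is undisturbed, so I'm handing in.

```bash
python3 -c "
from station import *
print(job_done())"
```

```text
the job is handed in; nothing more can be done
None
```

I handed the job in at about 37 s of the 72 s: the pin hangs upright at the back of the rest's notch, the yellow pot stands in the tray, and the carriage is home against the rubber stop; I got no verdict back.

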